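# Slide the tray onto the right rails of the bench rack

### The arm

A 7-joint arm with a two-finger parallel gripper is mounted at the origin on a cart in front of the work surface, level with it; the furniture and walls round the work are solid. World frame = base frame: x ahead of the robot, y to its left, z up, the work surface at z = 0. Lengths are in m, angles in degrees, forces in N, time in s.
With the tool pointing down it reaches from about 0.425 to 0.875 m from the base axis. Payload 4.7 kg.
Tool frame: the origin (TCP) lies on the centre line of the jaws, within the pads' length; the fingertips stand env.nose_length ahead of it and the grasp point (between the pads) lies 8 mm behind it (env.nose_length is the distance from the TCP to the fingertips, in m); y points along the fingers, z is the direction in which the jaws open and shut, and the axes are right-handed (so a half turn about y gives the same grasp; the last joint's range is limited). The gripper opens to 87 mm and grips with 3 to 60 N. Pads are 19 mm wide; open, the fingers measure 117 mm over their backs; the gripper's body (75 mm by 190 mm) begins 51 mm behind the grasp point.
Start: joints at [64.635, 18.392, -4.016, 83.108, 1.295, 78.541, -3.26], TCP at [0.287, -0.583, 0.234] pointing down, gripper open.
Joint ranges: [-163.93, 163.93], [-17.29, 119.83], [-79.2, 71.16], [3.27, 140.29], [-89.18, 269.18], [5.43, 117.66], [-154.24, 154.24]. Speed limits (degrees/s): [147.25, 147.25, 180, 180, 180, 180, 180].

### API

Orientations are given as [roll, pitch, yaw] about the fixed x, y, z axes, in that order (R = Rz(yaw) Ry(pitch) Rx(roll)).
In Python, from cell import env, read_camera, camera_info, job, models gives the robot as it stands.
- The arm moves only by the tool move_arm, never from a script. Its argument "moves" is a list of rows, each a list of 6 numbers: the shift along the tool's x, y, z in mm, then the turn, a rotation vector about the tool's x, y, z in degrees. In form: [[x, y, z, ax, ay, az], ...]. A call has 1 to 20 rows; each row is the pose to reach, as a shift and turn from the pose commanded when the call began, along the tool's axes at that moment; what a row does not reach only later rows make up. A row lasts 1/12 s, in which the tool goes at most 41.7 mm and 7.16 degrees, less where a joint would pass 70% of its speed; a pose out of reach is approached as far as the arm can. A call with a gripper value outside its range is refused whole. "claw" is the finger opening in mm, from 0 to 87, set as the call begins (left out, the last holds). The fingers move at their own pace and stop on an object; "newtons" is the grip in N (left out, the last holds). Time passes only in rows, so rows that repeat a pose let the fingers close. It gives the time, the measured TCP pose, the force and the opening at its end, in the units of the state.
- env.get_obs(): the state, without advancing time (a new reading comes with each control period).
- read_camera(name): name is "scene" or "top"; returns (picture, depth): 384x512x3 uint8, red, green, blue; 384x512 float32, m along the optical axis (not along the pixel's ray), 0 where there is no reading.
- camera_info(name): a dict with "fx", "fy", "cx", "cy" (pixels), "R" (3x3) and "t" (3): a world point X has camera coordinates R X + t. Camera axes: x right, y down, z forward; pixel columns grow to the right and rows downward; lengths in m; the calibration is good to about 2 mm. A picture is of the moment at which its call begins. camera_info takes no time and is no camera call.
- job.sign_off(): hands the job in, once; it reports no verdict.
Trained networks look in the newest picture that a camera, given by its name, has taken for a name from the list of things; names that differ only in an ending like _2 or _b are one class to them, and where a whole thing is asked for, a point or a joint stands for the part that bears it (a point fixed in the world has none). Each returns a list of dicts, best first, with "score" (0 to 1); they miss things now and then, are a little off and sometimes report something else, mostly with a low value. They report only what shows in the picture. A call takes as long as a camera call.
- models.spot_in(target, camera): "point" ([x, y, z] in m, in world coordinates, good to about 4 mm: the middle of the surface that is visible of it).
- models.cut_out(target, camera): "mask" (384x512 bool, what is visible of it).
The state is a dict: "time_s": time; "qpos": joint angles; "joint_velocities": joint speeds; "effort": joint torques, N m; "tool_pos": TCP position; "tool_rot": TCP orientation; "force": force on the tool from outside, world axes, zero at the start; "wrist_torque": the same for the moment, N m; "grip_width": finger opening in m.
Only numpy, scipy, OpenCV 4.12 (cv2) and the standard library are available. Lean on these libraries where they do the work, as an engineer would, in place of code of your own. Each camera call takes 0.05 s, during which the arm holds its last target.

### The job

Pick up the steel tray and slide it, from the front, onto the lowest pair of rails in the rack that lets it pass clear over whatever stands inside the rack, so that the pairs above stay free. Push it on gently against the drag until it is fully home, with the yellow buffer pushed in flush and the tray against the stop bars; press it there with about 12 to 15 N for half a second to seat it, never forcing it, then let go; leave the tape roll, the carton and the spray can standing where they are.

Things in the scene. Friction and masses are not known exactly. Their poses are not given: they have to be found in the camera images.
- tray_grip (a point): Centre of the upright red grip plate of the steel tray (0.22 to 0.35 kg, at first flat on the bench). Plate: 10 mm thick along x, 64 wide along y, 50 tall. Axes are the tray's: x from the plate to the back edge, which enters the rack first; z up. The sheet is 4 mm thick, its underside 29 mm below this point; back edge 150 mm ahead in x, front edge 10 mm behind; it balances about 50 mm ahead.
- tray_back (a point): Middle of the tray's back edge, half-way through its 4 mm thickness; same axes. The sheet is 150 mm wide (y +-75) over the 113 mm next to this edge, with the back corners cut off by about 10 mm, and 90 mm wide nearer the grip plate. A low rim stands 9 mm above the sheet, 60 mm either side of the middle, clear of the rails.
- rack: Heavy fixed rack: blue posts 185 mm tall, aluminium C-channels, open in front and on top. Origin on the bench midway between its sides; x points into the rack, the way the tray slides; z up. Three pairs of channels, one above another: running faces (under the tray) 50, 100 and 150 mm up, 7 mm high inside, lips 12 mm deep; channel bottoms at y +-76.5 mm: 1.5 mm play a side, 3 mm in height.
- rack_mouth (a point): Point on the bench under the front ends of the channels (rack axes, 55 mm in front of the rack's origin). Ahead of it the mouths are flared for 15 mm, opening by about 7 mm up, down and to the sides. Each pair has the same mouth, straight above this point. The tray should stay held while it slides in: let go before about two thirds are in, it tips and wedges.
- buffer (a joint): Yellow upright buffer strip between the two dark bars of the back stop, behind all three pairs. 0: out, 5 mm in front of the bars; 0.005 m: pushed flush with them by the tray's back edge, i.e. fully home. Its spring gives under 1 N; the bars are hard. The stop is clamped where its last user left it, unmeasured: bars 32 to 60 mm behind the rack's origin. Feel for it.
- brake0 (a joint): Black sprung brake shoe in the left (+y) channel of the lowest pair, 18 mm behind the rack's origin; reads how far it is pushed aside (m). Each pair has one. It rubs on the tray's edge from there on with 1 to 6 N of drag, varying, and pushes the tray to the right with about 4 N. More than 35 N between tray and rack (all contacts added up) is forcing it: pushing with over 20 N.
- tape_roll_mid (a point): Centre of the roll of black tape lying flat, 60 mm across, 19 mm high. One of the roll, the carton and the spray can stands on the bench inside the rack, near its origin, under the rails; the other two stand elsewhere on the bench.
- bulb_carton_mid (a point): Centre of the upright small cream and orange carton, 44 x 44 mm, 85 mm tall.
- spray_can_mid (a point): Centre of the upright small blue spray can, 44 mm across, 125 mm tall.

How it is judged:
By the outcome, as a careful person would: the job done as asked, in the order asked, and still so for the second after the job is handed in, with the robot touching nothing.
It also fails if it takes over 61 s, if anything falls off the work surface, if the arm or the gripper's body presses on something with over 40 N, if the wrist force passes 120 N, or if a joint passes its speed limit or range.

## Working session

There is one attempt and no reset: what is moved stays moved. The work goes in short steps, Python scripts to look and compute and a tool call to move; the robot and the scene stay as the last step left them, time stands still between calls to the robot, and variables do not carry over. Pictures are saved under pics/ and viewed, and the job is handed in when it is done.

Besides the shell and the picture viewer there is one more tool, called after "Emit:" as name(argument=value, ...) on one line, values as JSON. move_arm: Moves the arm, as the interface text tells. Its arguments: {"type":"object","properties":{"moves":{"type":"array","items":{"type":"array","items":{"type":"number"}}},"claw":{"type":"number"},"newtons":{"type":"number"}},"required":["moves"]}

```bash
ls; mkdir -p pics; python3 - <<'E'
from cell import env, read_camera, camera_info, job, models
import cv2,numpy as np
o=env.get_obs()
print({k:np.round(v,4) for k,v in o.items()}, env.nose_length)
for c in ("scene","top"):
    p,d=read_camera(c); cv2.imwrite(f"pics/{c}0.png",p[...,::-1]); np.savez(f"pics/{c}0.npz",p=p,d=d)
    i=camera_info(c); print(c,{k:np.round(v,4).tolist() for k,v in i.items()})
    for n in ("tray_grip","tray_back","rack","rack_mouth","tape_roll_mid","bulb_carton_mid","spray_can_mid"):
        print(n,[(round(r["score"],2),np.round(r["point"],4).tolist()) for r in models.spot_in(n,c)[:3]])
E
```

```text
pics
{'time_s': np.float64(0.0), 'qpos': array([64.6344, 18.4389, -4.0164, 83.1732,  1.2936, 78.5409, -3.2591]), 'joint_velocities': array([-0.0095,  0.0547,  0.0439,  0.004 , -0.0352, -0.0127, -0.0683]), 'effort': array([-2.00000e-04, -4.91276e+01, -4.03900e-01, -3.12526e+01,
       -6.39000e-02,  4.36000e-02,  2.00000e-04]), 'tool_pos': array([ 0.2865, -0.5829,  0.2325]), 'tool_rot': array([-9.010780e+01, -4.000000e-03, -1.538233e+02]), 'force': array([ 0.6351, -0.4865, -0.2939]), 'wrist_torque': array([-0.0013, -0.0026,  0.0047]), 'grip_width': np.float64(0.0871)} 0.011
scene {'fx': 375.8397, 'fy': 375.8397, 'cx': 255.877, 'cy': 184.1353, 'R': [[-0.6424, -0.7663, 0.007], [-0.665, 0.5528, -0.5021], [0.3809, -0.3272, -0.8648]], 't': [0.3319, 0.4039, 1.0826]}
tray_grip [(0.94, [0.4457, -0.2844, -0.0011])]
tray_back [(0.7, [0.441, -0.2855, 0.0011])]
rack [(0.87, [0.6841, -0.059, 0.1074])]
rack_mouth [(0.81, [0.6777, -0.0627, 0.1085]), (0.3, [0.4979, 0.3467, 0.1013])]
tape_roll_mid [(0.6, [0.6399, -0.0582, 0.0194])]
bulb_carton_mid [(0.87, [0.5135, 0.2134, 0.0846]), (0.29, [0.686, -0.0602, 0.1084])]
spray_can_mid [(0.8, [0.496, 0.3462, 0.1018])]
top {'fx': 352.3624, 'fy': 352.3624, 'cx': 259.7367, 'cy': 191.6911, 'R': [[0.0166, -0.9998, -0.0091], [-0.9922, -0.0154, -0.1241], [0.1239, 0.0111, -0.9922]], 't': [0.0018, 0.5724, 1.195]}
tray_grip [(0.76, [0.4451, -0.2901, 0.0057])]
tray_back [(0.73, [0.6897, -0.0732, 0.159]), (0.69, [0.4445, -0.2888, 0.0031])]
rack [(0.72, [0.691, -0.0703, 0.163])]
rack_mouth [(0.85, [0.6938, -0.071, 0.1616])]
tape_roll_mid [(0.7, [0.6468, -0.057, 0.0233]), (0.16, [0.6941, -0.0721, 0.1216])]
bulb_carton_mid [(0.51, [0.5234, 0.2029, 0.0851])]
spray_can_mid [(0.51, [0.506, 0.3317, 0.1205])]
```

View pics/scene0.png

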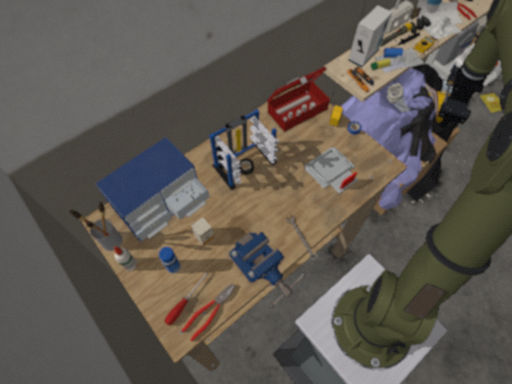

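View pics/top0.png

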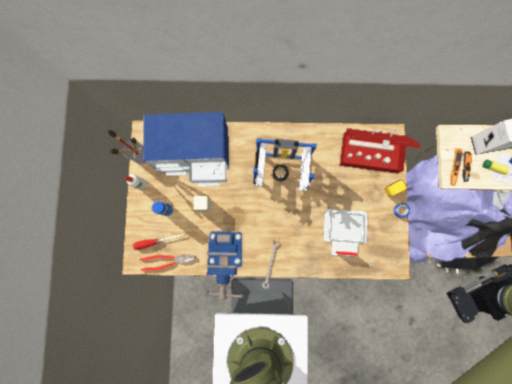

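The tape roll, at about (247,166) in scene and (280,173) in top, lies inside the rack. The carton and can stand elsewhere, so the lowest pair is the target. Next I'll measure the tray and rack.

```bash
cat > h.py <<'E'
import numpy as np,cv2
from cell import env, read_camera, camera_info, job, models
def cloud(c,d):
    i=camera_info(c); R=np.array(i["R"]);t=np.array(i["t"])
    v,u=np.mgrid[:384,:512]
    P=np.stack([(u-i["cx"])/i["fx"]*d,(v-i["cy"])/i["fy"]*d,d],-1)
    W=(P-t)@R; W[d<=0]=np.nan
    return W
def proj(c,X):
    i=camera_info(c); P=np.atleast_2d(X)@np.array(i["R"]).T+np.array(i["t"])
    return np.stack([P[:,0]/P[:,2]*i["fx"]+i["cx"],P[:,1]/P[:,2]*i["fy"]+i["cy"]],1)
def load(c,n=0):
    z=np.load(f"pics/{c}{n}.npz"); return z["p"],z["d"],cloud(c,z["d"])
def crop(c,p,r,name,k):
    x0,y0,x1,y1=r; cv2.imwrite(f"pics/{name}.png",cv2.resize(p[y0:y1,x0:x1,::-1],None,fx=k,fy=k,interpolation=cv2.INTER_CUBIC))
E
python3 - <<'E'
from h import *
for c,rt,rr in (("scene",(295,140,370,200),(200,105,290,195)),("top",(315,200,375,262),(245,130,325,195))):
    p,d,W=load(c)
    crop(c,p,rt,c+"_tray",8); crop(c,p,rr,c+"_rack",8 if c=="top" else 6)
    # tabletop check
    m=(W[...,0]>.4)&(W[...,0]<.8)&(abs(W[...,1])<.4)&(abs(W[...,2])<.012)
    print(c,"table z",np.nanmedian(W[...,2][m]))
    # red plate
    hsv=cv2.cvtColor(p,cv2.COLOR_RGB2HSV)
    red=((hsv[...,0]<8)|(hsv[...,0]>172))&(hsv[...,1]>130)
    r=np.zeros_like(red); r[rt[1]:rt[3],rt[0]:rt[2]]=1
    m=red&r; X=W[m]; X=X[~np.isnan(X[:,0])]
    print(len(X),"red",np.round(np.percentile(X,[0,5,50,95,100],axis=0),4).tolist())
    T=W[rt[1]:rt[3],rt[0]:rt[2]].reshape(-1,3)
    h,e=np.histogram(T[:,2],bins=np.arange(-.006,.07,.004)); print(h)
E
```

```text
scene table z -0.0006101657158241599
96 red [[0.3596, -0.3543, -0.0034], [0.3609, -0.3138, 0.0194], [0.3635, -0.2837, 0.0474], [0.3698, -0.2545, 0.0557], [0.3808, -0.2533, 0.0576]]
[ 987 2113  956  173   77   21    8   10    4    3   10    6    7   11
   33   11    0    0    0]
top table z 0.0003118386334215621
52 red [[0.3584, -0.3289, 0.0031], [0.3608, -0.3165, 0.0073], [0.3667, -0.2822, 0.0533], [0.3702, -0.256, 0.0576], [0.3703, -0.2551, 0.0581]]
[ 364 1464 1299  391   87   30    4    1    1    0    2    2    1    9
   24   23    1    0    0]
```

```bash
python3 - <<'E'
import cv2,numpy as np
def pad(f): 
    a=cv2.imread(f"pics/{f}.png"); return cv2.resize(a,(400,300 if 'z' in f else 300))
a=np.vstack([np.hstack([pad("scene_tray"),pad("top_tray")]),np.hstack([pad("scene_rack"),pad("top_rack")])])
cv2.imwrite("pics/mos.png",a)
E
```

```text
(no output)
```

View pics/mos.png

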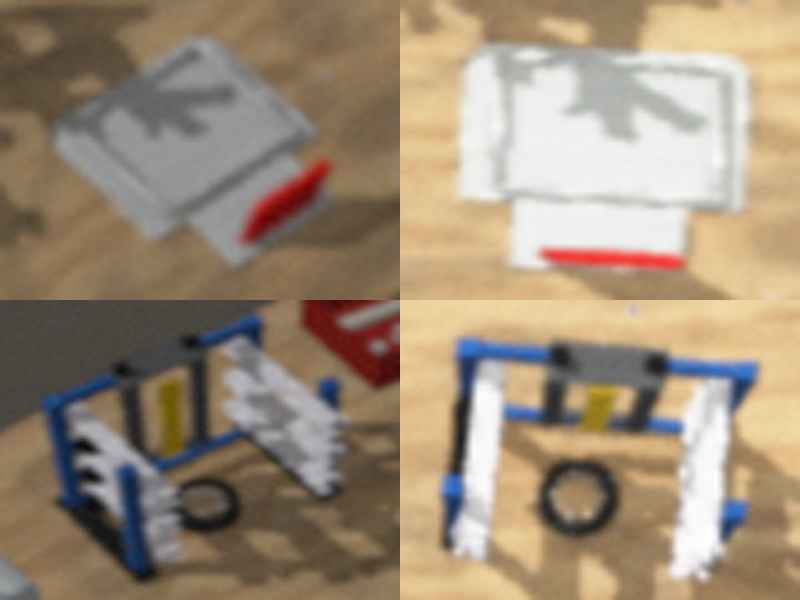

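```bash
cat > fit.py <<'E'
from h import *
from scipy.optimize import minimize
# tray frame origin at grip point projected on bench; sheet outline (x fwd)
TR=np.array([[-10,-45],[37,-45],[37,-75],[140,-75],[150,-65],[150,65],[140,75],[37,75],[37,45],[-10,45]])/1000.
def xf(pl,P,z):
    c,s=np.cos(pl[2]),np.sin(pl[2])
    return np.c_[P@np.array([[c,s],[-s,c]])+pl[:2],np.full(len(P),z)]
def fitmask(masks,poly,z,x0):
    S=4
    def cost(q):
        pl=[q[0]/1000,q[1]/1000,q[2]/100]; e=0
        for c,(m,w) in masks.items():
            uv=proj(c,xf(pl,poly,z))
            im=np.zeros((384*S,512*S),np.uint8)
            cv2.fillPoly(im,[np.round(((uv+.5)*S-.5)*16).astype(np.int32)],255,shift=4)
            a=cv2.resize(im,(512,384),interpolation=cv2.INTER_AREA)/255.
            e+=(np.abs(a-m)*w).sum()/poly.shape[0]
        return e
    q0=np.array([x0[0]*1000,x0[1]*1000,x0[2]*100])
    best=None
    for k in range(3):
        r=minimize(cost,q0,method="Nelder-Mead",options=dict(initial_simplex=q0+np.array([[0,0,0],[6,0,0],[0,6,0],[0,0,6]]),xatol=.02,fatol=1e-3)); q0=r.x
    return [q0[0]/1000,q0[1]/1000,q0[2]/100],r.fun
E
python3 - <<'E'
from fit import *
M={}
for c,rt in (("scene",(295,140,370,200)),("top",(315,200,375,262))):
    p,d,W=load(c)
    hsv=cv2.cvtColor(p,cv2.COLOR_RGB2HSV)
    red=((hsv[...,0]<8)|(hsv[...,0]>172))&(hsv[...,1]>110)
    s=hsv[...,1].astype(float)
    m=np.clip((75-s)/40+.5,0,1)
    roi=np.zeros((384,512)); roi[rt[1]:rt[3],rt[0]:rt[2]]=1
    rd=cv2.dilate(red.astype(np.uint8),np.ones((3,3)))
    w=roi*(1-rd)
    M[c]=(m*roi,w)
    cv2.imwrite(f"pics/m_{c}.png",cv2.resize((m*w*255)[rt[1]:rt[3],rt[0]:rt[2]].astype(np.uint8),None,fx=6,fy=6))
for sel in (("scene",),("top",),("scene","top")):
    print(sel,fitmask({k:M[k] for k in sel},TR,.003,[.366,-.285,0]))
E
```

```text
('scene',) ([np.float64(0.36568815996860404), np.float64(-0.2850069009600783), np.float64(-0.047118379850726616)], np.float64(21.566960784313725))
('top',) ([np.float64(0.3681574035578925), np.float64(-0.2880846077513682), np.float64(-0.04283678649296469)], np.float64(23.97171568627451))
('scene', 'top') ([np.float64(0.36672313997394973), np.float64(-0.28555794166332765), np.float64(-0.05392260634482656)], np.float64(46.06906862745099))
```

```bash
python3 - <<'E'
from h import *
for c,rr in (("top",(245,130,325,195)),("scene",(205,105,290,190))):
    p,d,W=load(c)
    hsv=cv2.cvtColor(p,cv2.COLOR_RGB2HSV)
    roi=np.zeros((384,512),bool); roi[rr[1]:rr[3],rr[0]:rr[2]]=1
    wh=roi&(hsv[...,1]<40)&(hsv[...,2]>170)
    bl=roi&(hsv[...,0]>100)&(hsv[...,0]<125)&(hsv[...,1]>140)
    ye=roi&(hsv[...,0]>20)&(hsv[...,0]<32)&(hsv[...,1]>190)&(hsv[...,2]>90)
    bk=roi&(hsv[...,2]<60)&(W[...,2]<.03)&(W[...,2]>.01)
    X=W[wh&(W[...,2]>.147)]
    print(c,"white",len(X),np.round(np.nanpercentile(X,[1,50,99],axis=0),4).tolist())
    for sgn in (1,-1):
        Y=X[(X[:,1]+.07)*sgn>0]
        cc=Y[:,:2].mean(0); u,s,v=np.linalg.svd(Y[:,:2]-cc); v=v[0]*np.sign(v[0][0]); t=(Y[:,:2]-cc)@v
        n=(Y[:,:2]-cc)@np.array([-v[1],v[0]])
        print(sgn,len(Y),cc.round(4),np.degrees(np.arctan2(v[1],v[0])).round(2),"t",np.percentile(t,[0,3,97,100]).round(4),"n",np.percentile(n,[2,98]).round(4),"z",np.percentile(Y[:,2],[5,50,95]).round(4))
    Z=W[bl&(W[...,2]>.178)]
    print("blue top",len(Z)); print(np.round(Z[np.argsort(Z[:,1])][::max(1,len(Z)//25)],3).tolist())
    print("yellow",np.round(np.nanpercentile(W[ye],[5,50,95],axis=0),4).tolist(),ye.sum())
    print("tape",np.round(np.nanpercentile(W[bk],[2,50,98],axis=0),4).tolist(),bk.sum())
E
```

```text
top white 405 [[0.5825, -0.148, 0.1489], [0.647, -0.1283, 0.1611], [0.713, 0.0219, 0.1839]]
1 188 [0.6518 0.0081] -4.31 t [-0.0593 -0.0556  0.059   0.0699] n [-0.0079  0.0098] z [0.1573 0.1612 0.166 ]
-1 217 [ 0.644  -0.1363] -4.02 t [-0.0637 -0.0586  0.0627  0.0665] n [-0.0092  0.0076] z [0.153  0.1609 0.1654]
blue top 99
[[0.703, -0.161, 0.182], [0.7, -0.157, 0.185], [0.703, -0.154, 0.183], [0.605, -0.154, 0.185], [0.697, -0.151, 0.183], [0.605, -0.151, 0.186], [0.703, -0.148, 0.183], [0.611, -0.148, 0.186], [0.704, -0.145, 0.181], [0.605, -0.145, 0.185], [0.706, -0.139, 0.185], [0.703, -0.133, 0.182], [0.705, -0.129, 0.185], [0.706, -0.123, 0.184], [0.705, -0.12, 0.187], [0.706, -0.114, 0.183], [0.711, -0.03, 0.184], [0.71, -0.026, 0.186], [0.711, -0.02, 0.184], [0.713, -0.017, 0.186], [0.714, -0.008, 0.184], [0.716, -0.004, 0.185], [0.713, 0.002, 0.186], [0.717, 0.005, 0.183], [0.714, 0.011, 0.183], [0.711, 0.014, 0.181], [0.72, 0.014, 0.183], [0.711, 0.017, 0.18], [0.712, 0.02, 0.187], [0.621, 0.022, 0.186], [0.627, 0.022, 0.186], [0.621, 0.025, 0.184], [0.621, 0.028, 0.187]]
ye
[... 759 characters left out ...]
186], [0.704, -0.121, 0.183], [0.704, -0.117, 0.187], [0.704, -0.113, 0.184], [0.708, -0.03, 0.185], [0.709, -0.026, 0.182], [0.714, -0.022, 0.185], [0.711, -0.019, 0.181], [0.71, -0.015, 0.185], [0.717, -0.012, 0.181], [0.714, -0.006, 0.183], [0.713, -0.002, 0.182], [0.712, 0.004, 0.183], [0.717, 0.007, 0.185], [0.712, 0.011, 0.185], [0.713, 0.014, 0.185], [0.714, 0.017, 0.186], [0.713, 0.019, 0.179], [0.715, 0.021, 0.178], [0.618, 0.024, 0.183], [0.615, 0.027, 0.185], [0.617, 0.029, 0.179], [0.613, 0.032, 0.18]]
yellow [[0.6888, -0.0728, 0.0601], [0.6912, -0.067, 0.1167], [0.6931, -0.0622, 0.1599]] 56
tape [[0.6112, -0.0874, 0.0101], [0.6398, -0.0447, 0.0153], [0.7105, 0.0317, 0.0212]] 123
```

```bash
cat > go.py <<'E'
import sys
from h import *
from scipy.spatial.transform import Rotation as Ro
def row(pos,yaw,roll=-90,pitch=0,o=None):
    o=o or env.get_obs()
    R=Ro.from_euler("xyz",o["tool_rot"],degrees=True); T=Ro.from_euler("xyz",[roll,pitch,yaw],degrees=True)
    return np.r_[R.inv().apply(np.array(pos)-o["tool_pos"])*1000,(R.inv()*T).as_rotvec(degrees=True)].round(1).tolist()
if __name__=="__main__":
    a=[float(v) for v in sys.argv[1:]]
    o=env.get_obs(); print(o["time_s"],o["tool_pos"].round(4),o["tool_rot"].round(2),o["force"].round(2),o["grip_width"],o["qpos"].round(1))
    print(row(a[:3],a[3]))
E
python3 go.py .3672 -.2857 .13 -92.9
python3 - <<'E'
from fit import *
# overlay of fit
for c,rt in (("scene",(295,140,370,200)),("top",(315,200,375,262))):
    p,d,W=load(c); S=8
    im=cv2.resize(p[rt[1]:rt[3],rt[0]:rt[2],::-1],None,fx=S,fy=S,interpolation=cv2.INTER_NEAREST)
    uv=(proj(c,xf([.3672,-.2857,-.0506],TR,.003))-rt[:2]+.5)*S
    cv2.polylines(im,[uv.astype(np.int32)],1,(0,255,0),1)
    PL=np.array([[-5,-32],[5,-32],[5,32],[-5,32]])/1000.
    uv=(proj(c,xf([.3672,-.2857,-.0506],PL,.054))-rt[:2]+.5)*S
    cv2.polylines(im,[uv.astype(np.int32)],1,(255,0,255),1)
    cv2.imwrite(f"pics/ov_{c}.png",im)
E
```

```text
0.8 [ 0.2867 -0.5834  0.2336] [ -89.99   -0.   -153.83] [-0.57 -0.28 -0.42] 0.08690875572544368 [64.6 18.4 -4.  83.1  1.3 78.5 -3.3]
[-203.6, 103.6, -231.7, -0.0, -60.9, 0.0]
```

View pics/ov_top.png

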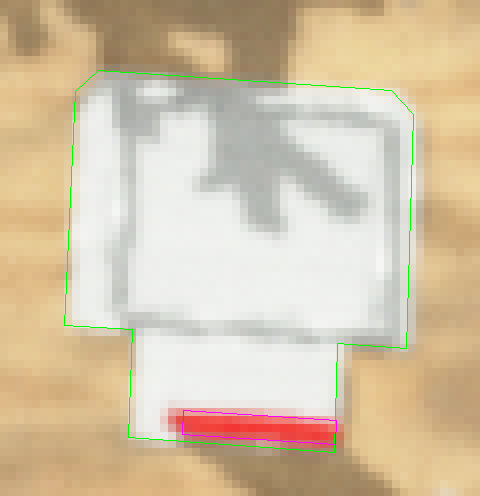

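View pics/ov_scene.png

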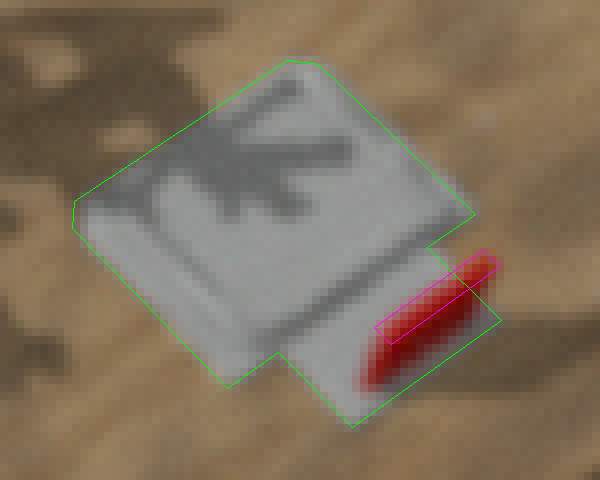

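The overlay agrees with the tray outline to about 2 mm in both views. Moving above the grip plate.

Emit:
move_arm(moves=[[-203.6,103.6,-231.7,0,-60.9,0],[-203.6,103.6,-231.7,0,-60.9,0],[-203.6,103.6,-231.7,0,-60.9,0],[-203.6,103.6,-231.7,0,-60.9,0],[-203.6,103.6,-231.7,0,-60.9,0],[-203.6,103.6,-231.7,0,-60.9,0],[-203.6,103.6,-231.7,0,-60.9,0],[-203.6,103.6,-231.7,0,-60.9,0],[-203.6,103.6,-231.7,0,-60.9,0],[-203.6,103.6,-231.7,0,-60.9,0],[-203.6,103.6,-231.7,0,-60.9,0],[-203.6,103.6,-231.7,0,-60.9,0]], claw=60)

```text
time_s: 1.8
tool_pos: [0.3671, -0.2871, 0.1305]
tool_rot: [-89.9, -0.1, -93.1]
force: [0.4, 0.1, -0.1]
grip_width: 0.0603
```

```bash
python3 go.py .3672 -.2857 .024 -92.9; python3 - <<'E'
from h import *
for c in ("scene","top"):
    p,d=read_camera(c); np.savez(f"pics/{c}1.npz",p=p,d=d)
    o=env.get_obs(); 
    u,v=proj(c,o["tool_pos"])[0]; x0,y0=int(u)-60,int(v)-50
    x0=max(0,min(x0,392));y0=max(0,min(y0,284))
    crop(c,p,(x0,y0,x0+120,y0+100),c+"_hover",5); print(c,x0,y0,u,v)
E
```

```text
1.8 [ 0.3671 -0.2871  0.1305] [-8.995e+01 -6.000e-02 -9.314e+01] [ 0.4   0.07 -0.14] 0.06029435319655421 [ 54.4   1.4 -19.8 115.2   0.6  63.4  31.2]
[-1.5, 106.5, -0.1, -0.1, -0.2, 0.1]
scene 294 114 354.87474739313427 164.00862688094227
top 293 204 353.1287701089793 254.16626007727393
```

View pics/scene_hover.png

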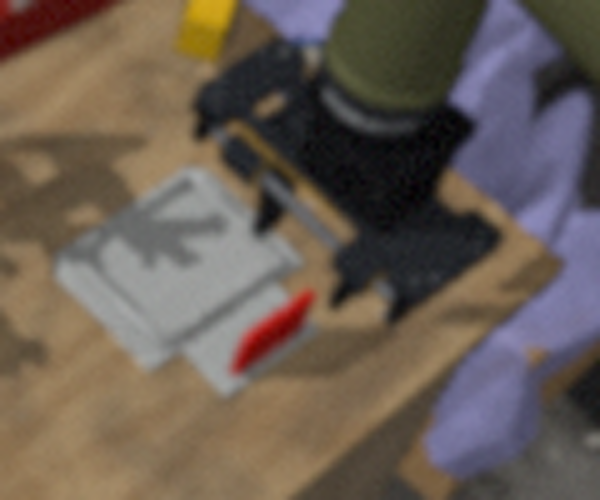

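View pics/top_hover.png

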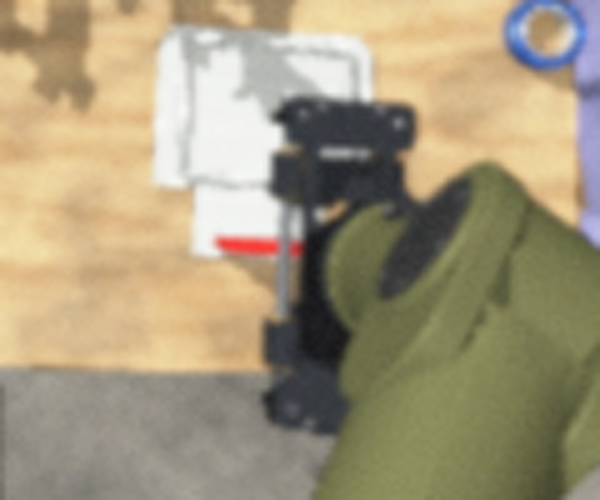

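Emit:
move_arm(moves=[[-1.5,40,0,0,0,0],[-1.5,75,0,0,0,0],[-1.5,95,0,0,0,0],[-1.5,106.5,0,0,0,0],[-1.5,106.5,0,0,0,0],[-1.5,106.5,0,0,0,0]])

```text
time_s: 2.4
tool_pos: [0.3669, -0.2846, 0.0232]
tool_rot: [-90.0, 0.0, -93.0]
force: [0.3, 0.3, 1.2]
grip_width: 0.0599
```

Emit:
move_arm(moves=[[0,0,0,0,0,0],[0,0,0,0,0,0],[0,0,0,0,0,0],[0,0,0,0,0,0],[0,0,0,0,0,0],[0,0,0,0,0,0]], claw=0, newtons=40)

```text
time_s: 2.9
tool_pos: [0.3674, -0.2843, 0.0238]
tool_rot: [-90.0, -0.0, -92.9]
force: [0.0, 0.1, 1.1]
grip_width: 0.0277
```

Emit:
move_arm(moves=[[0,0,0,0,0,0],[0,0,0,0,0,0],[0,0,0,0,0,0],[0,0,0,0,0,0],[0,0,0,0,0,0],[0,0,0,0,0,0]])

```text
time_s: 3.4
tool_pos: [0.3675, -0.2842, 0.0235]
tool_rot: [-90.0, -0.0, -92.9]
force: [-0.9, 0.1, 1.0]
grip_width: 0.01
```

Emit:
move_arm(moves=[[0,-10,0,0,0,0],[0,-30,0,0,0,0],[0,-60,0,0,0,0],[0,-87,0,0,0,0],[0,-87,0,0,0,0],[0,-87,0,0,0,0]])

```text
time_s: 3.9
tool_pos: [0.3678, -0.2848, 0.112]
tool_rot: [-89.9, -0.1, -92.9]
force: [0.5, -0.5, -4.2]
grip_width: 0.0099
```

```bash
python3 go.py .4285 -.0489 .11 -93.9
```

```text
3.9 [ 0.3678 -0.2848  0.112 ] [-89.88  -0.13 -92.94] [ 0.53 -0.5  -4.21] 0.009875760762034613 [ 54.3   2.5 -20.2 116.5   1.   61.1  30.7]
[-238.7, 1.6, 48.5, -0.1, 1.0, 0.1]
```

Emit:
move_arm(moves=[[-15,0,5,0,0,0],[-45,0,12,0,0.2,0],[-80,0,20,0,0.4,0],[-115,1,28,0,0.6,0],[-150,1,35,0,0.8,0],[-185,1,41,0,1,0],[-215,1.6,45,0,1,0],[-233,1.6,48,0,1,0],[-238.7,1.6,48.5,0,1,0],[-238.7,1.6,48.5,0,1,0],[-238.7,1.6,48.5,0,1,0],[-238.7,1.6,48.5,0,1,0]])

```text
time_s: 4.9
tool_pos: [0.427, -0.0497, 0.1082]
tool_rot: [-90.1, -0.0, -94.1]
force: [-0.5, -0.3, -2.1]
grip_width: 0.0097
```

```bash
python3 go.py .4285 -.0489 .08 -93.9; python3 - <<'E'
from h import *
from fit import TR,xf
for c,r in (("scene",(205,115,305,200)),("top",(225,130,335,240))):
    p,d=read_camera(c); np.savez(f"pics/{c}2.npz",p=p,d=d)
    S=5
    im=cv2.resize(p[r[1]:r[3],r[0]:r[2],::-1],None,fx=S,fy=S,interpolation=cv2.INTER_CUBIC)
    o=env.get_obs(); x,y,z=o["tool_pos"]; yaw=np.radians(o["tool_rot"][2]+90)
    uv=(proj(c,xf([x,y,yaw],TR,z-.0235+.004))-r[:2]+.5)*S
    cv2.polylines(im,[uv.astype(np.int32)],1,(0,255,0),1)
    # rack model: centre line and channel bottoms at z=.05
    for yy in (-.0765,0,.0765):
        for zz,col in ((.05,(0,0,255)),(.159,(255,0,255))):
            uv=(proj(c,xf([.657,-.0645,np.radians(-3.9)],np.array([[-.07,yy],[.055,yy]]),zz))-r[:2]+.5)*S
            cv2.polylines(im,[uv.astype(np.int32)],0,col,1)
    cv2.imwrite(f"pics/{c}_pre.png",im)
E
```

```text
4.9 [ 0.427  -0.0497  0.1082] [-9.009e+01 -2.000e-02 -9.405e+01] [-0.51 -0.26 -2.09] 0.009680075609312945 [ 39.5  -1.2 -35.6 120.3  -0.8  60.7   0.2]
[-0.9, 28.2, 1.4, 0.1, -0.2, 0.0]
```

View pics/scene_pre.png

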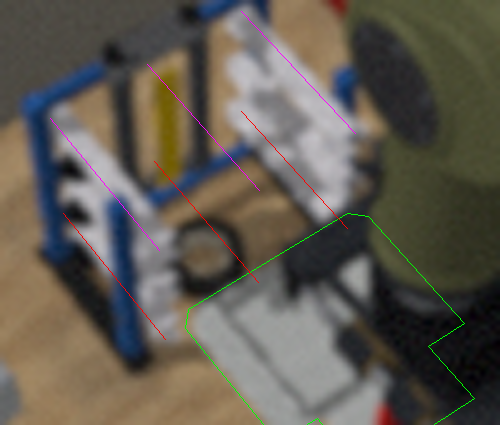

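View pics/top_pre.png

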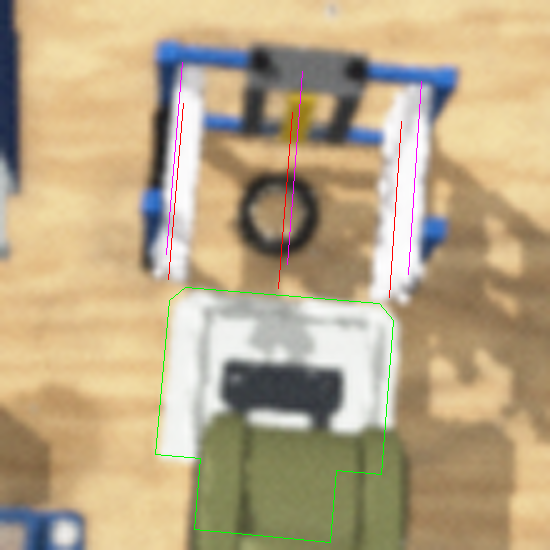

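```bash
python3 - <<'E'
from fit import *
o=env.get_obs(); x,y,z=o["tool_pos"]
M={}
for c,rt in (("scene",(235,155,310,200)),("top",(250,185,312,225))):
    p,d,W=load(c,2)
    hsv=cv2.cvtColor(p,cv2.COLOR_RGB2HSV); s=hsv[...,1].astype(float)
    m=np.clip((75-s)/40+.5,0,1); 
    bad=(hsv[...,2]<75)|(W[...,2]>.115)|((hsv[...,0]>30)&(s>75))|np.isnan(W[...,2])
    bad=cv2.dilate(bad.astype(np.uint8),np.ones((3,3)))
    roi=np.zeros((384,512)); roi[rt[1]:rt[3],rt[0]:rt[2]]=1
    m[(W[...,2]<.05)]=0
    w=roi*(1-bad); M[c]=(m*roi,w)
    r=rt; cv2.imwrite(f"pics/mm_{c}.png",cv2.resize(np.hstack([(m*255)[r[1]:r[3],r[0]:r[2]],(w*255)[r[1]:r[3],r[0]:r[2]]]).astype(np.uint8),None,fx=5,fy=5))
    X=W[(w>0)&(m>.8)]; print(c,np.nanpercentile(X[:,2],[10,50,90]).round(4))
for sel in (("scene",),("top",)):
    f=fitmask({k:M[k] for k in sel},TR,z-.0235+.003,[x,y-.001,-.07]); q=np.array(f[0])
    print(sel,q.round(4),np.degrees(q[2]).round(2),"offset in tray frame",f[1])
print(x,y,z)
E
```

```text
scene [0.0845 0.088  0.0939]
top [0.0857 0.0889 0.0945]
('scene',) [ 0.4243 -0.0507 -0.0724] -4.15 offset in tray frame 5.97578431372549
('top',) [ 0.4256 -0.0532 -0.0654] -3.75 offset in tray frame 3.8510294117647055
0.42741652942115305 -0.04964678279206565 0.1085114521848969
```

View pics/mm_top.png

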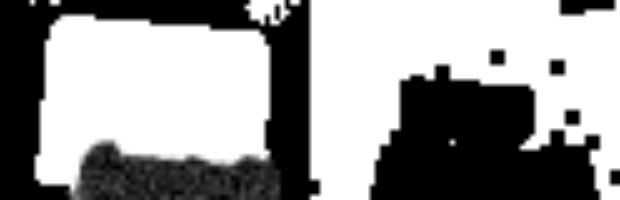

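```bash
python3 go.py .4285 -.0455 .0755 -93.9; python3 - <<'E'
from h import *
for c,rt in (("scene",(235,155,290,200)),("top",(250,185,312,222))):
    p,d,W=load(c,2); hsv=cv2.cvtColor(p,cv2.COLOR_RGB2HSV)
    m=np.zeros((384,512),bool); m[rt[1]:rt[3],rt[0]:rt[2]]=1
    m&=(hsv[...,1]<40)&(hsv[...,2]>110)&(abs(W[...,2]-.089)<.007)
    X=W[m]; a=np.linalg.lstsq(np.c_[X[:,:2]-[.5,-.055],np.ones(len(X))],X[:,2],rcond=None)[0]
    print(c,len(X),"slope x,y deg",np.degrees(a[:2]).round(2),"z at .5",a[2].round(4),"x range",X[:,0].min(),X[:,0].max())
E
```

```text
5.0 [ 0.4274 -0.0496  0.1085] [-9.004e+01 -1.000e-02 -9.407e+01] [-0.41  0.   -3.33] 0.009561162700505568 [ 39.5  -1.2 -35.6 120.3  -0.8  60.7   0.2]
[-4.2, 33.0, 0.8, 0.0, -0.2, 0.0]
scene 631 slope x,y deg [-0.27  0.72] z at .5 0.0878 x range 0.4448656179641906 0.6014921615142518
top 836 slope x,y deg [-0.11  0.02] z at .5 0.0889 x range 0.4678969661158258 0.5826419495564159
```

Emit:
move_arm(moves=[[-2,8,0,0,-0.1,0],[-4.2,18,0,0,-0.2,0],[-4.2,28,0,0,-0.2,0],[-4.2,33,0,0,-0.2,0],[-4.2,33,0,0,-0.2,0],[-4.2,33,0,0,-0.2,0]])

```text
time_s: 5.5
tool_pos: [0.4277, -0.0439, 0.0751]
tool_rot: [-90.1, 0.0, -93.7]
force: [-0.1, -0.1, -3.2]
grip_width: 0.0098
```

```bash
python3 go.py .4285 -.0455 .0755 -93.9; python3 - <<'E'
from h import *
for c,r in (("scene",(205,125,285,195)),):
    p,d=read_camera(c); np.savez(f"pics/{c}3.npz",p=p,d=d)
    crop(c,p,r,c+"_pre3",8)
E
python3 go.py .4285 -.0455 .0755 -93.9
```

```text
5.5 [ 0.4277 -0.0439  0.0751] [-9.009e+01  3.000e-02 -9.371e+01] [-0.14 -0.1  -3.16] 0.009843071292045763 [ 38.7   1.8 -36.4 122.2   1.2  56.5  -2.1]
[1.6, -0.4, 0.9, 0.1, 0.2, -0.0]
5.55 [ 0.4282 -0.044   0.0757] [-9.002e+01  1.000e-02 -9.372e+01] [ 0.9   0.55 -2.28] 0.00989842658534258 [ 38.7   1.7 -36.4 122.2   1.2  56.5  -2.1]
[1.5, 0.2, 0.4, 0.0, 0.2, -0.0]
```

View pics/scene_pre3.png

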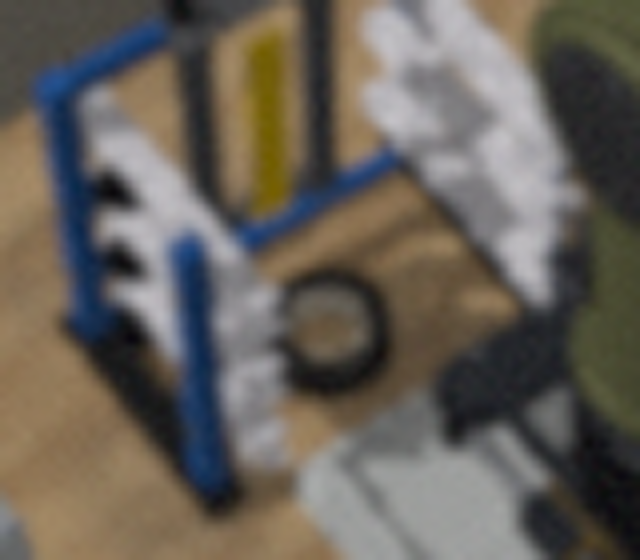

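Emit:
move_arm(moves=[[1.5,0,0,0,0.2,0],[1.5,0,3,0,0.2,0],[1.5,0,6,0,0.2,0],[1.5,0,9,0,0.2,0],[1.5,0,12,0,0.2,0],[1.5,0,14,0,0.2,0],[1.5,0,16,0,0.2,0],[1.5,0,18,0,0.2,0],[1.5,0,20,0,0.2,0]])

```text
time_s: 6.3
tool_pos: [0.4482, -0.0468, 0.0758]
tool_rot: [-90.0, -0.0, -93.9]
force: [0.5, -0.7, -1.9]
grip_width: 0.0097
```

```bash
cat > rk.py <<'E'
from go import *
O=np.array([.657,-.0645]);a=np.radians(-3.9);C=np.array([[np.cos(a),np.sin(a)],[-np.sin(a),np.cos(a)]])
o=env.get_obs(); q=C@(o["tool_pos"][:2]-O)
print("t",o["time_s"].round(2),"rack xy mm",(q*1000).round(2),"z",(o["tool_pos"][2]*1000).round(2),"rot",o["tool_rot"].round(2),"F rack",(C@o["force"][:2]).round(2),o["force"][2].round(2),"M",o["wrist_torque"].round(3),"w",o["grip_width"].round(4))
E
python3 rk.py
```

```text
Traceback (most recent call last):
  File "rk.py", line 4, in <module>
    print("t",o["time_s"].round(2),"rack xy mm",(q*1000).round(2),"z",(o["tool_pos"][2]*1000).round(2),"rot",o["tool_rot"].round(2),"F rack",(C@o["force"][:2]).round(2),o["force"][2].round(2),"M",o["wrist_torque"].round(3),"w",o["grip_width"].round(4))
              ^^^^^^^^^^^^^^^^^
AttributeError: 'float' object has no attribute 'round'
```

```bash
sed -i 's/o\["time_s"\].round(2)/o["time_s"]/; s/o\["grip_width"\].round(4)/o["grip_width"]/' rk.py; python3 rk.py
```

```text
t 6.3 rack xy mm [-209.51    3.42] z 75.8 rot [-90.01  -0.   -93.93] F rack [ 0.57 -0.64] -1.86 M [-0.013  0.03  -0.024] w 0.009683198224139924
```

Emit:
move_arm(moves=[[0,0,1.5,0,0,0],[0,0,3,0,0,0],[0,0,4.5,0,0,0],[0,0,6,0,0,0]])

```text
time_s: 6.63
tool_pos: [0.4541, -0.0473, 0.0758]
tool_rot: [-90.0, -0.0, -93.9]
force: [-0.2, 1.1, -2.5]
grip_width: 0.0101
```

```bash
python3 rk.py
```

```text
t 6.6333 rack xy mm [-203.56    3.4 ] z 75.83 rot [-9.000e+01 -1.000e-02 -9.392e+01] F rack [-0.28  1.07] -2.53 M [0.032 0.003 0.002] w 0.010067836523858358
```

Emit:
move_arm(moves=[[0,0,1.5,0,0,0],[0,0,3,0,0,0],[0,0,4.5,0,0,0],[0,0,6,0,0,0],[0,0,7.5,0,0,0],[0,0,9,0,0,0],[0,0,10,0,0,0]])

```text
time_s: 7.22
tool_pos: [0.4642, -0.0479, 0.0759]
tool_rot: [-90.0, -0.0, -93.9]
force: [0.4, 0.5, -1.9]
grip_width: 0.0098
```

```bash
python3 rk.py
```

```text
t 7.2167 rack xy mm [-193.43    3.42] z 75.85 rot [-89.99  -0.   -93.93] F rack [0.35 0.54] -1.94 M [-0.001 -0.032  0.021] w 0.009824769983047139
```

Emit:
move_arm(moves=[[0,0,2,0,0,0],[0,0,4,0,0,0],[0,0,6,0,0,0],[0,0,8,0,0,0],[0,0,10,0,0,0],[0,0,12,0,0,0],[0,0,14,0,0,0],[0,0,15,0,0,0]])

```text
time_s: 7.88
tool_pos: [0.4794, -0.049, 0.0759]
tool_rot: [-90.0, 0.0, -93.9]
force: [0.4, -0.2, -2.0]
grip_width: 0.0097
```

```bash
python3 rk.py;  python3 - <<'E'
from h import *
for c,r in (("scene",(205,125,285,195)),("top",(245,130,325,200))):
    p,d=read_camera(c); np.savez(f"pics/{c}4.npz",p=p,d=d)
    crop(c,p,r,c+"_in4",8)
E
python3 rk.py
```

```text
t 7.8833 rack xy mm [-178.29    3.41] z 75.89 rot [-89.99   0.   -93.93] F rack [ 0.37 -0.16] -2.05 M [-0.014  0.003  0.04 ] w 0.009652478571096863
t 7.9833 rack xy mm [-178.49    3.45] z 75.83 rot [-90.     0.   -93.92] F rack [-1.   -0.04] -2.67 M [ 0.005  0.01  -0.057] w 0.009875291873447082
```

View pics/scene_in4.png

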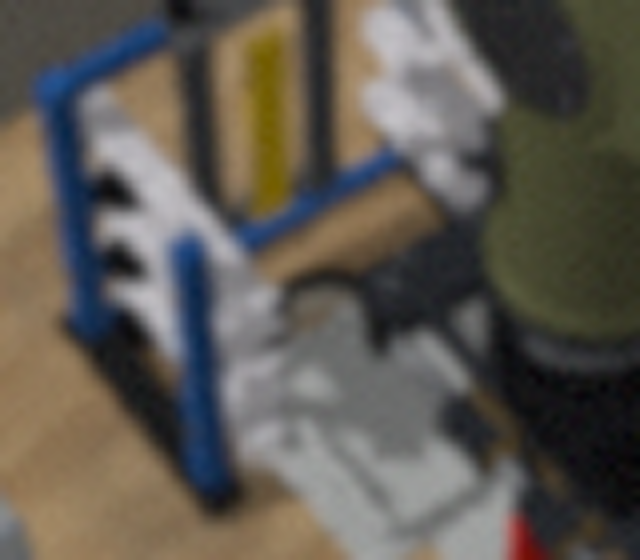

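View pics/top_in4.png

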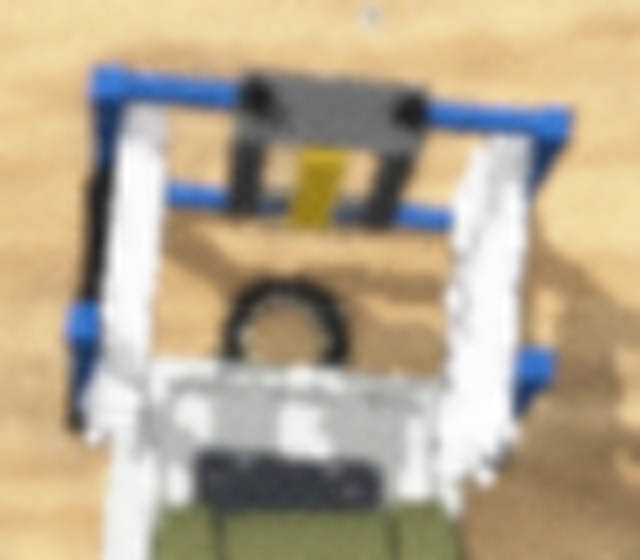

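Emit:
move_arm(moves=[[0,0,2.5,0,0,0],[0,0,5,0,0,0],[0,0,7.5,0,0,0],[0,0,10,0,0,0],[0,0,12.5,0,0,0],[0,0,15,0,0,0],[0,0,17.5,0,0,0],[0,0,20,0,0,0]])

```text
time_s: 8.65
tool_pos: [0.4992, -0.0504, 0.0758]
tool_rot: [-90.0, -0.0, -93.9]
force: [-0.1, 0.0, -3.2]
grip_width: 0.0097
```

```bash
python3 rk.py
```

```text
t 8.65 rack xy mm [-158.4     3.38] z 75.79 rot [-90.    -0.   -93.93] F rack [-0.07  0.02] -3.15 M [ 0.023  0.009 -0.003] w 0.009674026507364028
```

Emit:
move_arm(moves=[[0,0,2.5,0,0,0],[0,0,5,0,0,0],[0,0,7.5,0,0,0],[0,0,10,0,0,0],[0,0,12.5,0,0,0],[0,0,15,0,0,0],[0,0,16,0,0,0],[0,0,17,0,0,0]])

```text
time_s: 9.32
tool_pos: [0.516, -0.0515, 0.0758]
tool_rot: [-90.0, 0.0, -93.9]
force: [0.7, 0.3, -2.7]
grip_width: 0.0098
```

```bash
python3 rk.py
```

```text
t 9.3167 rack xy mm [-141.55    3.4 ] z 75.8 rot [-90.01   0.   -93.93] F rack [0.69 0.34] -2.7 M [ 0.031  0.022 -0.083] w 0.009800504914437255
```

Emit:
move_arm(moves=[[0,0,1,0,0,0],[0,0,2,0,0,0],[0,0,3,0,0,0],[0,0,4,0,0,0],[0,0,5,0,0,0],[0,0,6,0,0,0],[0,0,7,0,0,0],[0,0,8,0,0,0]])

```text
time_s: 9.98
tool_pos: [0.524, -0.052, 0.0758]
tool_rot: [-90.0, -0.0, -93.9]
force: [0.4, -0.3, -2.8]
grip_width: 0.0096
```

```bash
python3 rk.py
```

```text
t 9.9833 rack xy mm [-133.58    3.38] z 75.83 rot [-9.000e+01 -1.000e-02 -9.393e+01] F rack [ 0.47 -0.28] -2.83 M [ 0.039  0.014 -0.008] w 0.00963713322891009
```

Emit:
move_arm(moves=[[0,0,1,0,0,0],[0,0,2,0,0,0],[0,0,3,0,0,0],[0,0,4,0,0,0],[0,0,5,0,0,0]])

```text
time_s: 10.4
tool_pos: [0.5285, -0.0526, 0.0757]
tool_rot: [-90.1, -0.0, -93.9]
force: [-1.5, -0.6, -2.0]
grip_width: 0.0095
```

```bash
python3 rk.py
```

```text
t 10.4 rack xy mm [-128.98    3.17] z 75.73 rot [-9.006e+01 -2.000e-02 -9.393e+01] F rack [-1.5  -0.71] -2.0 M [-0.093  0.401  0.031] w 0.009515012673184307
```

Emit:
move_arm(moves=[[0,0,1,0,0,0],[0,0,2,0,0,0],[0,0,3,0,0,0],[0,0,4,0,0,0]])

```text
time_s: 10.73
tool_pos: [0.5313, -0.0534, 0.0751]
tool_rot: [-90.2, -0.1, -94.0]
force: [-4.9, -2.1, -3.4]
grip_width: 0.0098
```

```bash
python3 rk.py
```

```text
t 10.7333 rack xy mm [-126.13    2.49] z 75.14 rot [-9.020e+01 -7.000e-02 -9.396e+01] F rack [-4.75 -2.45] -3.38 M [-0.576  1.148 -0.016] w 0.009814665886652535
```

Emit:
move_arm(moves=[[0,0,1,0,0,0],[0,0,2,0,0,0],[0,0,3,0,0,0],[0,0,4,0,0,0]])

```text
time_s: 11.07
tool_pos: [0.5364, -0.0539, 0.0755]
tool_rot: [-90.1, -0.1, -94.0]
force: [-2.7, -3.3, -2.5]
grip_width: 0.0098
```

```bash
python3 rk.py
```

```text
t 11.0667 rack xy mm [-121.01    2.39] z 75.5 rot [-9.006e+01 -5.000e-02 -9.400e+01] F rack [-2.47 -3.48] -2.49 M [-0.761  0.771 -0.307] w 0.009780378516599207
```

Emit:
move_arm(moves=[[0,0,1,0,0,0],[0,0,2,0,0,0],[0,0,3,0,0,0],[0,0,4,0,0,0]])

```text
time_s: 11.4
tool_pos: [0.5412, -0.0536, 0.076]
tool_rot: [-90.0, -0.0, -94.0]
force: [-3.2, -4.5, -3.0]
grip_width: 0.0097
```

```bash
python3 rk.py
```

```text
t 11.4 rack xy mm [-116.25    2.95] z 76.04 rot [-8.997e+01 -3.000e-02 -9.396e+01] F rack [-2.92 -4.66] -3.04 M [-0.973  0.606 -0.415] w 0.009693194064388039
```

Emit:
move_arm(moves=[[0,0,1,0,0,0],[0,0,2,0,0,0],[0,0,3,0,0,0],[0,0,3,0,0,0]])

```text
time_s: 11.73
tool_pos: [0.5441, -0.0536, 0.0759]
tool_rot: [-90.0, -0.0, -93.9]
force: [-2.7, -4.2, -3.2]
grip_width: 0.0098
```

```bash
python3 rk.py
```

```text
t 11.7333 rack xy mm [-113.36    3.23] z 75.89 rot [-8.998e+01 -1.000e-02 -9.394e+01] F rack [-2.4  -4.35] -3.21 M [-1.007  0.574 -0.431] w 0.009834165966801494
```

Emit:
move_arm(moves=[[0,0,1,0,0,0],[0,0,2,0,0,0],[0,0,2,0,0,0]])

```text
time_s: 11.98
tool_pos: [0.5459, -0.0536, 0.0758]
tool_rot: [-90.0, -0.0, -93.9]
force: [-2.6, -4.3, -3.5]
grip_width: 0.0094
```

```bash
python3 rk.py
```

```text
t 11.9833 rack xy mm [-111.56    3.28] z 75.81 rot [-9.000e+01 -1.000e-02 -9.393e+01] F rack [-2.31 -4.46] -3.51 M [-0.995  0.655 -0.43 ] w 0.00944961569070617
```

Emit:
move_arm(moves=[[0,0,1,0,0,0],[0,0,2,0,0,0],[0,0,2,0,0,0]])

```text
time_s: 12.23
tool_pos: [0.5478, -0.0538, 0.0758]
tool_rot: [-90.0, -0.0, -93.9]
force: [-1.5, -4.4, -2.5]
grip_width: 0.0099
```

```bash
python3 rk.py;  python3 - <<'E'
from h import *
for c,r in (("scene",(205,105,285,175)),("top",(245,130,325,200))):
    p,d=read_camera(c); np.savez(f"pics/{c}5.npz",p=p,d=d)
    crop(c,p,r,c+"_in5",8)
E
```

```text
t 12.2333 rack xy mm [-109.67    3.22] z 75.76 rot [-9.001e+01 -1.000e-02 -9.393e+01] F rack [-1.24 -4.46] -2.46 M [-1.051  0.64  -0.433] w 0.009910183495143901
```

View pics/scene_in5.png

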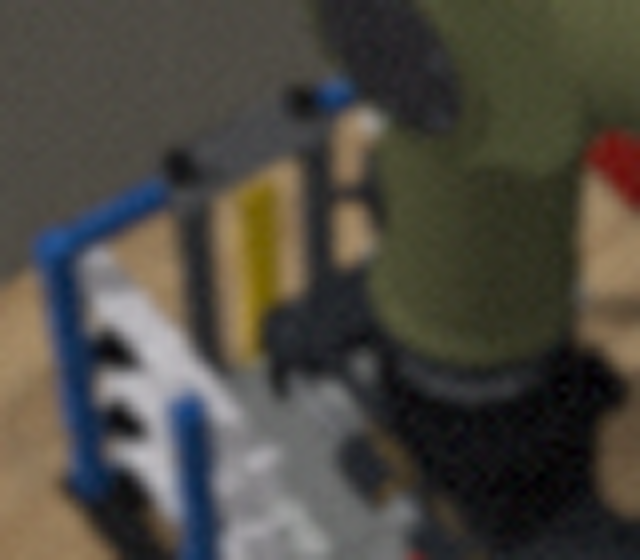

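View pics/top_in5.png

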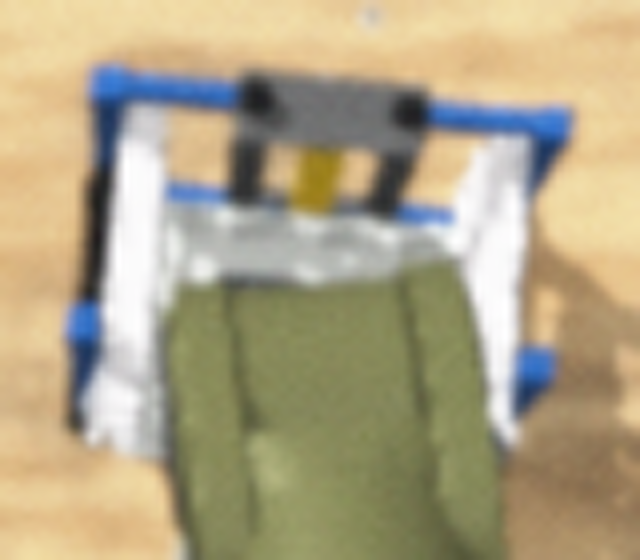

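Emit:
move_arm(moves=[[0,0,0.7,0,0,0],[0,0,1.4,0,0,0],[0,0,2,0,0,0],[0,0,2,0,0,0]])

```text
time_s: 12.67
tool_pos: [0.5481, -0.0539, 0.0756]
tool_rot: [-90.2, -0.0, -93.9]
force: [-7.6, -4.1, 0.3]
grip_width: 0.0097
```

```bash
python3 rk.py
```

```text
t 12.6667 rack xy mm [-109.39    3.22] z 75.62 rot [-9.023e+01 -3.000e-02 -9.393e+01] F rack [-7.28 -4.65] 0.35 M [-0.953  1.479 -0.438] w 0.009676922622154667
```

Emit:
move_arm(moves=[[0,0,0.7,0,0,0],[0,0,1.4,0,0,0],[0,0,2,0,0,0],[0,0,2,0,0,0]])

```text
time_s: 13.0
tool_pos: [0.5482, -0.0538, 0.0753]
tool_rot: [-90.5, -0.1, -93.9]
force: [-11.0, -3.6, 0.9]
grip_width: 0.0096
```

```bash
python3 rk.py
```

```text
t 13.0 rack xy mm [-109.26    3.25] z 75.26 rot [-9.045e+01 -6.000e-02 -9.392e+01] F rack [-10.75  -4.3 ] 0.9 M [-0.88   2.15  -0.373] w 0.009598683939926318
```

```bash
python3 - <<'E'
from h import *
for c,rr in (("scene",(205,105,290,190)),("top",(245,130,325,195))):
    p,d=read_camera(c); np.savez(f"pics/{c}6.npz",p=p,d=d)
    for n in (0,5,6):
        q,dd,W=load(c,n); hsv=cv2.cvtColor(q,cv2.COLOR_RGB2HSV)
        m=np.zeros((384,512),bool); m[rr[1]:rr[3],rr[0]:rr[2]]=1
        m&=(hsv[...,0]>20)&(hsv[...,0]<32)&(hsv[...,1]>190)&(hsv[...,2]>90)&(W[...,2]>.08)
        k=np.zeros((384,512),bool); k[rr[1]:rr[3],rr[0]:rr[2]]=1
        k&=(hsv[...,2]<100)&(hsv[...,1]<90)&(W[...,2]>.08)&(W[...,2]<.16)&(W[...,0]>.68)
        x=W[...,0]+.065*W[...,1]*-1  # project on rack x approx
        xr=(W[...,0]-.657)*np.cos(.068)-(W[...,1]+.0645)*np.sin(.068)
        print(c,n,"yellow",m.sum(),np.round(1000*np.median(xr[m]),1),np.round(1000*xr[m].mean(),1),"bars",k.sum(),np.round(1000*np.nanmedian(xr[k]),1))
    crop(c,p,(235,105,265,150) if c=="scene" else (265,140,305,170),c+"_6",12)
E
python3 rk.py
```

```text
scene 0 yellow 45 34.4 34.3 bars 493 180.8
scene 5 yellow 43 39.2 39.1 bars 469 181.2
scene 6 yellow 44 38.7 38.8 bars 461 181.3
top 0 yellow 22 34.2 34.2 bars 58 39.1
top 5 yellow 16 38.8 39.1 bars 51 39.2
top 6 yellow 16 39.4 39.4 bars 50 39.2
t 13.1 rack xy mm [-109.27    3.25] z 75.06 rot [-9.045e+01 -5.000e-02 -9.393e+01] F rack [-11.22  -3.93] 1.55 M [-0.865  2.269 -0.404] w 0.00976194467196385
```

View pics/top_6.png

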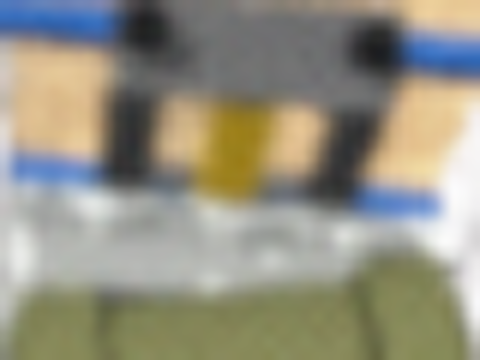

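View pics/scene_6.png

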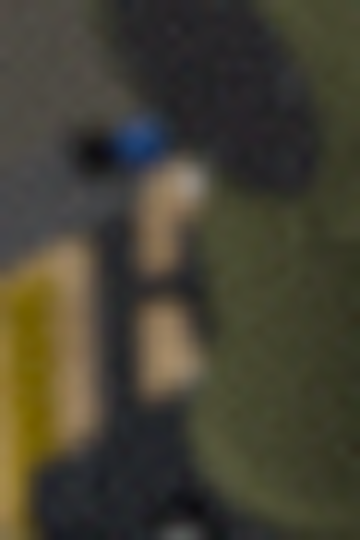

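Emit:
move_arm(moves=[[0,0,0.5,0,0,0],[0,0,1,0,0,0],[0,0,1.4,0,0,0],[0,0,1.4,0,0,0]])

```text
time_s: 13.43
tool_pos: [0.5482, -0.0538, 0.075]
tool_rot: [-90.6, -0.1, -93.9]
force: [-16.6, -3.9, 5.7]
grip_width: 0.0101
```

```bash
python3 rk.py
```

```text
t 13.4333 rack xy mm [-109.24    3.26] z 75.0 rot [-9.063e+01 -7.000e-02 -9.392e+01] F rack [-16.31  -4.99] 5.74 M [-0.8    2.914 -0.396] w 0.01013656939035429
```

Emit:
move_arm(moves=[[0,0,-0.9,0,0,0]])

```text
time_s: 13.52
tool_pos: [0.5482, -0.0538, 0.0751]
tool_rot: [-90.5, -0.1, -93.9]
force: [-11.6, -4.2, 1.9]
grip_width: 0.0098
```

```bash
python3 rk.py
```

```text
t 13.5167 rack xy mm [-109.26    3.25] z 75.13 rot [-9.051e+01 -6.000e-02 -9.392e+01] F rack [-11.27  -4.94] 1.92 M [-0.853  2.147 -0.437] w 0.009841726411314016
```

Emit:
move_arm(moves=[[0,0,0.5,0,0,0],[0,0,0.5,0,0,0]])

```text
time_s: 13.68
tool_pos: [0.5482, -0.0538, 0.075]
tool_rot: [-90.6, -0.1, -93.9]
force: [-15.3, -3.0, 5.2]
grip_width: 0.0099
```

```bash
python3 rk.py
```

```text
t 13.6833 rack xy mm [-109.25    3.26] z 75.01 rot [-9.057e+01 -7.000e-02 -9.392e+01] F rack [-15.08  -4.04] 5.18 M [-0.823  2.735 -0.344] w 0.00990628831830576
```

Emit:
move_arm(moves=[[0,0,-0.25,0,0,0],[0,0,-0.25,0,0,0]])

```text
time_s: 13.85
tool_pos: [0.5482, -0.0538, 0.075]
tool_rot: [-90.5, -0.1, -93.9]
force: [-13.9, -3.5, 3.7]
grip_width: 0.0098
```

```bash
python3 rk.py
```

```text
t 13.85 rack xy mm [-109.25    3.27] z 75.05 rot [-9.054e+01 -6.000e-02 -9.392e+01] F rack [-13.65  -4.44] 3.7 M [-0.819  2.567 -0.396] w 0.00980421213363031
```

Pushing at 13.7 N, in the middle of the band. Holding there for about 0.7 s.

Emit:
move_arm(moves=[[0,0,0,0,0,0],[0,0,0,0,0,0],[0,0,0,0,0,0],[0,0,0,0,0,0]])

```text
time_s: 14.18
tool_pos: [0.5482, -0.0538, 0.075]
tool_rot: [-90.5, -0.1, -93.9]
force: [-13.7, -4.0, 4.6]
grip_width: 0.0098
```

```bash
python3 rk.py
```

```text
t 14.1833 rack xy mm [-109.26    3.26] z 75.03 rot [-9.054e+01 -6.000e-02 -9.393e+01] F rack [-13.37  -4.93] 4.57 M [-0.827  2.609 -0.412] w 0.009765511631465258
```

Emit:
move_arm(moves=[[0,0,0,0,0,0],[0,0,0,0,0,0],[0,0,0,0,0,0],[0,0,0,0,0,0]])

```text
time_s: 14.52
tool_pos: [0.5482, -0.0538, 0.075]
tool_rot: [-90.5, -0.1, -93.9]
force: [-14.9, -3.8, 4.6]
grip_width: 0.0101
```

```bash
python3 rk.py
```

```text
t 14.5167 rack xy mm [-109.28    3.27] z 75.03 rot [-9.054e+01 -6.000e-02 -9.392e+01] F rack [-14.57  -4.82] 4.64 M [-0.812  2.581 -0.411] w 0.010087578763955692
```

Emit:
move_arm(moves=[[0,0,-0.8,0,0,0],[0,0,-1.6,0,0,0],[0,0,-1.6,0,0,0]])

```text
time_s: 14.77
tool_pos: [0.5482, -0.0539, 0.0751]
tool_rot: [-90.3, -0.0, -93.9]
force: [-7.7, -4.3, -0.9]
grip_width: 0.0096
```

```bash
python3 rk.py
```

```text
t 14.7667 rack xy mm [-109.27    3.21] z 75.1 rot [-9.033e+01 -4.000e-02 -9.394e+01] F rack [-7.38 -4.8 ] -0.89 M [-0.851  1.83  -0.43 ] w 0.009629790217988479
```

Emit:
move_arm(moves=[[0,0,-0.5,0,0,0],[0,0,-0.8,0,0,0],[0,0,-0.8,0,0,0]])

```text
time_s: 15.02
tool_pos: [0.5482, -0.0537, 0.0751]
tool_rot: [-90.2, -0.0, -93.9]
force: [-5.6, -4.2, -2.0]
grip_width: 0.0094
```

```bash
python3 rk.py
```

```text
t 15.0167 rack xy mm [-109.32    3.33] z 75.09 rot [-9.025e+01 -2.000e-02 -9.393e+01] F rack [-5.31 -4.6 ] -2.03 M [-0.864  1.482 -0.41 ] w 0.009395498412754234
```

Emit:
move_arm(moves=[[0,0,0,0,0,0],[0,0,0,0,0,0],[0,0,0,0,0,0],[0,0,0,0,0,0],[0,0,0,0,0,0]], claw=26)

```text
time_s: 15.43
tool_pos: [0.5517, -0.0528, 0.0768]
tool_rot: [-89.8, 0.0, -93.9]
force: [0.6, -0.4, -0.1]
grip_width: 0.0251
```

```bash
python3 rk.py
```

```text
t 15.4333 rack xy mm [-105.87    4.5 ] z 76.81 rot [-8.982e+01  5.000e-02 -9.385e+01] F rack [ 0.66 -0.33] -0.11 M [-0.029 -0.067  0.011] w 0.02514748332554313
```

Emit:
move_arm(moves=[[0,0,-3.5,0,0,0],[0,0,-3.5,0,0,0],[0,-10,-3.5,0,0,0],[0,-30,-3.5,0,0,0],[0,-60,-3.5,0,0,0],[0,-95,-3.5,0,0,0],[0,-130,-10,0,0,0],[0,-160,-30,0,0,0],[0,-180,-65,0,0,0],[0,-190,-100,0,0,0],[0,-190,-110,0,0,0],[0,-190,-110,0,0,0]])

```text
time_s: 16.43
tool_pos: [0.4391, -0.0462, 0.2679]
tool_rot: [-89.8, -0.2, -94.0]
force: [-0.2, -0.4, -0.5]
grip_width: 0.026
```

```bash
python3 rk.py;  python3 - <<'E'
from fit import *
for c,r,rr in (("scene",(205,105,305,190),(205,105,290,190)),("top",(235,130,325,205),(245,130,325,195))):
    p,d=read_camera(c); np.savez(f"pics/{c}7.npz",p=p,d=d); crop(c,p,r,c+"_7",7)
    W=cloud(c,d);hsv=cv2.cvtColor(p,cv2.COLOR_RGB2HSV)
    m=np.zeros((384,512),bool); m[rr[1]:rr[3],rr[0]:rr[2]]=1
    m&=(hsv[...,0]>20)&(hsv[...,0]<32)&(hsv[...,1]>190)&(hsv[...,2]>90)&(W[...,2]>.08)
    xr=(W[...,0]-.657)*np.cos(.068)-(W[...,1]+.0645)*np.sin(.068)
    print(c,"yellow",m.sum(),np.round(1000*np.median(xr[m]),1),np.round(1000*xr[m].mean(),1))
E
```

```text
t 16.4333 rack xy mm [-218.61    3.4 ] z 267.95 rot [-89.81  -0.2  -93.97] F rack [-0.17 -0.42] -0.55 M [-0.039 -0.144 -0.022] w 0.025959586843617453
scene yellow 48 38.8 38.9
top yellow 15 38.8 38.9
```

View pics/scene_7.png

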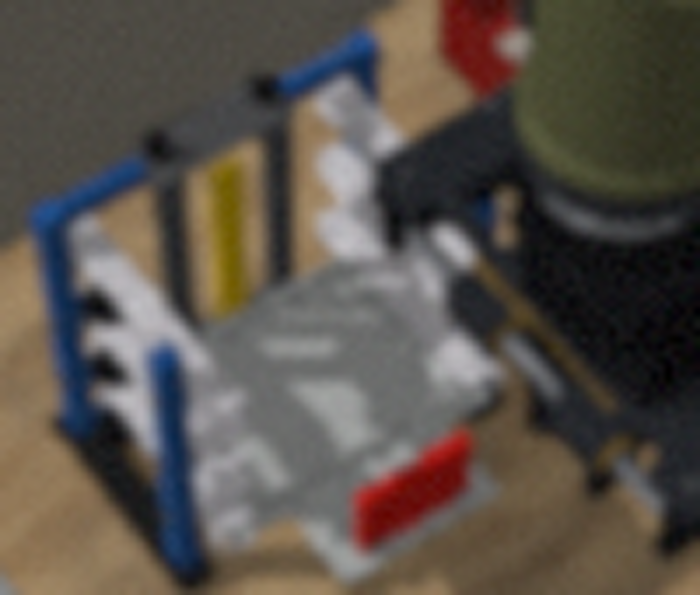

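View pics/top_7.png

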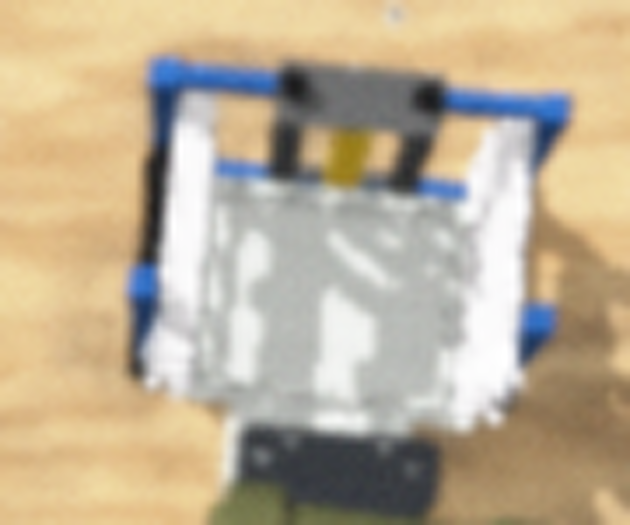

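```bash
python3 - <<'E'
from h import *
for c in ("scene","top"):
    p,d,W=load(c,7)
    xr=(W[...,0]-.657)*np.cos(.068)-(W[...,1]+.0645)*np.sin(.068); yr=(W[...,0]-.657)*np.sin(.068)+(W[...,1]+.0645)*np.cos(.068)
    m=(abs(xr+.02)<.045)&(abs(yr)<.05)&(abs(W[...,2]-.054)<.012)
    A=np.c_[xr[m],yr[m],np.ones(m.sum())]; a=np.linalg.lstsq(A,W[...,2][m],rcond=None)[0]
    print(c,m.sum(),"slope deg",np.degrees(a[:2]).round(2),"z0 mm",(a[2]*1000).round(1))
    for n in ("bulb_carton_mid","spray_can_mid"):
        print(n,[(round(r["score"],2),np.round(r["point"],4).tolist()) for r in models.spot_in(n,c)[:1]])
E
```

```text
scene 533 slope deg [0.29 0.24] z0 mm 53.2
bulb_carton_mid [(0.59, [0.5128, 0.213, 0.0845])]
spray_can_mid []
top 732 slope deg [-0.49 -0.14] z0 mm 54.0
bulb_carton_mid [(0.58, [0.5273, 0.2044, 0.0861])]
spray_can_mid [(0.8, [0.5049, 0.3296, 0.1207])]
```

The tray lies level with its top at about 54 mm, so it sits on the lowest rails. The buffer stayed flush and the robot is clear of everything.

```bash
python3 -c "
from cell import job
print(job.sign_off())"
```

```text
the job is handed in; nothing more can be done
None
```

The tray is fully home on the lowest pair of rails, and the job is handed in. The lowest pair was right because the object inside the rack is the 19 mm tape roll. I gripped the red plate, slid the tray in from the front against the brake drag, and felt the stop bars about 39 to 41 mm behind the rack origin. I then pressed there for about 0.7 s, eased off, let go and backed the arm clear at about 16.4 s of the 61 s allowed.

**Last checks:**
- **Buffer:** both cameras put its face at about 38.9 mm after release. The bars read 39.2 mm, and the buffer stood at 34.3 mm at the start, so it stayed flush.
- **Tray height:** the sheet's top is level at 53 to 54 mm, which matches the lowest rails.
- **Other objects:** the carton and spray can are where they were within the networks' accuracy. The scene camera's network missed the can in the last picture, but the top camera found it in place. The tape roll is now hidden under the tray, so I could not re-check it. There was no sign of contact with it.

**Push force:** it briefly read about 16 N and then 15 N while I was setting it. The hold itself read 13.4 to 14.6 N, with roughly 1 N of sensor noise. It never came near 20 N.

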